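# Turn the rocking cuff saddle over and slide it home under its hold-down rail

### The arm

A 6-joint arm with a two-finger parallel gripper is mounted at the origin on a cart in front of the work surface, level with it; the furniture and walls round the work are solid. World frame = base frame: x ahead of the robot, y to its left, z up, the work surface at z = 0. Lengths are in m, angles in degrees, forces in N, time in s.
With the tool pointing down it reaches from about 0.3 to 0.875 m from the base axis. Payload 6.4 kg.
Tool frame: the origin (TCP) lies midway between the tips of the shut fingers; the grasp point (between the pads) lies 19 mm behind it; z points along the fingers, y is the line along which they close (so a half turn about z gives the same grasp; the last joint's range is limited). The gripper opens to 85 mm and grips with 20 to 120 N. Pads are 22 mm wide; open, the fingers measure 114 mm over their backs; the gripper's body (76 mm by 85 mm) begins 54 mm behind the grasp point. The pads swing forward as they close: fully open they stand 13 mm farther back than shut.
Start: joints at [54.013, 10.359, 92.074, -0, 77.567, -11.82], TCP at [0.235, 0.525, 0.231] pointing down, gripper open.
Joint ranges: [-171.53, 171.53], [-51.25, 118.39], [17.06, 147.69], [-65.23, 245.23], [0, 150.52], [-178.68, 178.68]. Speed limits (degrees/s): [147.25, 147.25, 172.46, 180, 180, 180].

### API

Orientations are given as [roll, pitch, yaw] about the fixed x, y, z axes, in that order (R = Rz(yaw) Ry(pitch) Rx(roll)).
In Python, from workcell import env gives the robot as it stands.
- The arm moves only by the shell command python3 -m handwheel 'ROWS' [FORCE]. ROWS is JSON, one flat list of numbers, 7 for each row, row after row: the turn, a rotation vector about the world's x, y, z in rad, then the shift along the world's x, y, z in mm, then the closure, from -1 (fully open) to 1 (shut), so that 0 is half open. In form: [wx, wy, wz, x, y, z, jaw, wx, wy, wz, x, y, z, jaw, ...]. A call has 1 to 8 rows; each row shifts and turns the commanded pose from where the row before left it; what a row does not reach is not made up. A row lasts 1/10 s, in which the tool goes at most 50 mm and 8.59 degrees, less where a joint would pass 70% of its speed; a pose out of reach is approached as far as the arm can. A call is refused whole if a number of a shift passes 50 or a number of a turn 0.15, either way. A call with a gripper value outside its range is refused whole. The fingers move at their own pace and stop on an object; FORCE is the grip in N (left out, the last holds). Time passes only in rows, so rows that do not move let the fingers close. It gives the time, the measured TCP pose, the force, the opening and the grip force at its end, in the units of the state.
- env.get_state(): the state, without advancing time (a new reading comes with each control period).
- env.capture(name): name is "scene" or "top"; returns a dict with "color" (400x640x3 uint8, blue, green, red), "fx", "fy", "cx", "cy" (pixels), "position" and "rotation" of the camera in the world. Camera axes: x right, y down, z forward; pixel columns grow to the right and rows downward; lengths in m; the calibration is good to about 2 mm. A picture is of the moment at which its call begins. There is no depth.
- env.close_job(): hands the job in; it is judged then, once.
The state is a dict: "t": time; "joint_positions": joint angles; "joint_velocities": joint speeds; "tau": joint torques, N m; "tcp_pos": TCP position; "orientation": TCP orientation; "wrist_force": force on the tool from outside, world axes, zero at the start; "ft_torque": the same for the moment, N m; "grip_width": opening from 0.0 (shut) to 1.0 (fully open); "finger_force": force on a finger pad.
Only numpy, scipy, OpenCV 4.12 (cv2) and the standard library are available. Lean on these libraries where they do the work, as an engineer would, in place of code of your own. Each camera call takes 0.05 s, during which the arm holds its last target. There are 200 camera calls.

### The job

The cuff-forming saddle was left upside down and is rocking on its round wooden hump. Steady it and turn it over so that it lies on its flat metal base plate with the hump up, then slide it under the lip of the steel hold-down rail until the plate is fully home and square against the rail, and leave it at rest there, ready for the mallet. Leave the mallet, the ring clamp, the loupe and the soldering block where they lie.

Things in the scene. Friction and masses are not known exactly. Their poses are not given: they have to be found in the camera images.
- saddle_mid (a point): Centre of the loose forming saddle (0.22 to 0.4 kg), half-way up its 34 mm: a light brown wooden half-round hump, radius 28, 120 mm long, screwed flat side down on the middle of an aluminium base plate 88 x 120 x 6 mm. y runs along the hump, x across it, z from the plate's bare flat face (17 mm below this point) to the crown (17 mm above). It starts upside down: z points down, plate on top.
- saddle_axis (a point): Point of the saddle on the axis of the round hump, where hump and plate meet, 11 mm from the centre towards -z; axes as the centre's. The plate overhangs the hump by 16 mm at both long edges (x = +-44 mm), none at the ends. Upside down it rocks about y on the crown, at first about 0.1 rad each way, roughly one swing a second, slowly dying, and more at every touch; this point stays 28 mm up.
- plate_face (a point): Middle of the plate's bare flat face, with four screw heads; on the bench (z = 0) at the end. Rocked 0.69 rad, the lower long edge meets the bench. Pried up from the other edge the saddle pivots on it, stands with the plate upright, and drops onto this face by itself once the plate leans some 0.25 rad past upright. Its middle then lies about 100 mm beyond where it rocked.
- rail_stop (a point): Steel hold-down rail fixed to the bench, 184 mm long, 14 mm high. This point: on the bench, middle of the stop face; x points into the rail (roughly to the robot's right), y along it, z up. The plate goes in from -x, under the lip, a long edge first, until that edge meets the stop face; the saddle's centre is then at x = -44 mm.
- rail_lip (a point): Middle of the front edge of the rail's lip, at its underside, 9.5 mm above the bench: the lip overhangs the stop face by 10 mm, its top is 14 mm up. Cheeks close the pocket under it at both ends, 160 mm apart, 80 mm either side of this point. Axes as the stop's.
- mallet: Rawhide mallet lying at the front left, about 218 x 68 x 37 mm; bystander.
- ring_clamp: Wooden ring clamp lying to the right, 150 x 26 x 27 mm; bystander.
- loupe: Black eye loupe, 30 mm across and 31 mm high, at the back; bystander.
- solder_block: Pale drilled soldering block, 100 x 68 x 22 mm, at the back left; bystander.

How it is judged:
By the outcome, as a careful person would: the job done as asked, in the order asked, and still so for the second after the job is handed in, with the robot touching nothing.
It also fails if it takes over 54 s, if anything falls off the work surface, if the arm or the gripper's body presses on something with over 40 N, if the wrist force passes 120 N, or if a joint passes its speed limit or range.

## Working session

There is one attempt and no reset: what is moved stays moved. The work goes in short steps, Python scripts to look and compute and a shell command to move; the robot and the scene stay as the last step left them, time stands still between calls to the robot, and variables do not carry over. Pictures are saved under pics/ and viewed, at most 10 in all, crops included, and the job is handed in when it is done.

```bash
mkdir -p pics; ls; cat > h.py <<'E'
import numpy as np, cv2
from workcell import env
def cap(n,f):
    c=env.capture(n); cv2.imwrite('pics/'+f,c['color']); return c
def ray(c,u,v,z=0.0):
    R=np.array(c['rotation']);p=np.array(c['position'])
    d=R@np.array([(u-c['cx'])/c['fx'],(v-c['cy'])/c['fy'],1]); return p+d*(z-p[2])/d[2]
def proj(c,P):
    R=np.array(c['rotation']);q=R.T@(np.array(P)-np.array(c['position']));return q[0]/q[2]*c['fx']+c['cx'],q[1]/q[2]*c['fy']+c['cy']
E
python3 - <<'E'
from h import *
c=cap('top','t1.png');d=cap('scene','s1.png')
for k in (c,d): print({a:b for a,b in k.items() if a!='color'})
print(env.get_state())
E
```

```text
pics
{'fx': 490.9273122630244, 'fy': 490.9273122630244, 'cx': 317.7850230303389, 'cy': 194.2508691420116, 'position': array([0.37405383, 0.07017196, 1.32688081]), 'rotation': array([-171.75230295,    1.14756505,  -90.42583966])}
{'fx': 463.1874433104884, 'fy': 463.1874433104884, 'cx': 313.7106333574029, 'cy': 201.76449163042264, 'position': array([ 0.11553069, -0.55599826,  0.9011278 ]), 'rotation': array([-1.37293375e+02,  5.03978224e-02, -3.36531230e+01])}
{'t': 0.1, 'joint_positions': array([ 5.40110231e+01,  1.03976852e+01,  9.21269702e+01,  2.98426860e-04,
        7.75671721e+01, -1.18196734e+01]), 'joint_velocities': array([ 0.00740949, -0.04867875, -0.14184609, -0.00795049, -0.03582693,
       -0.01431254]), 'tau': array([-3.49499878e-04, -4.45879626e+01, -3.52240419e+01, -2.72740472e-04,
        4.05054292e-03, -5.09867596e-05]), 'tcp_pos': array([0.23510129, 0.5241893 , 0.23046496]), 'orientation': array([-1.79910179e+02, -1.90943626e-02,  1.55830617e+02]), 'wrist_force': array([ 0.7521165 , -0.34687051, -0.93538339]), 'ft_torque': array([0.01530036, 0.03749306, 0.00834258]), 'finger_force': 0.0, 'grip_width': 0.9998112041682625}
```

```bash
sed -i "s/np.array(c\['rotation'\])/Rotation.from_euler('xyz',c['rotation'],degrees=True).as_matrix()/; s/^import numpy as np, cv2/import numpy as np, cv2\nfrom scipy.spatial.transform import Rotation/" h.py; python3 -c "
import cv2
a=cv2.imread('pics/t1.png');cv2.imwrite('pics/t1b.png',cv2.resize(a,(800,500)))"
```

```text
(no output)
```

View pics/t1.png

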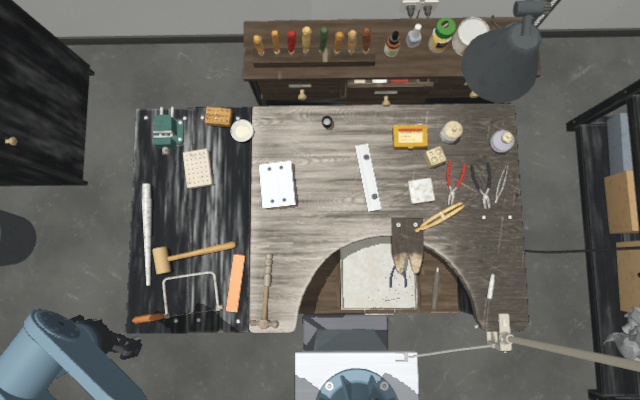

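View pics/s1.png

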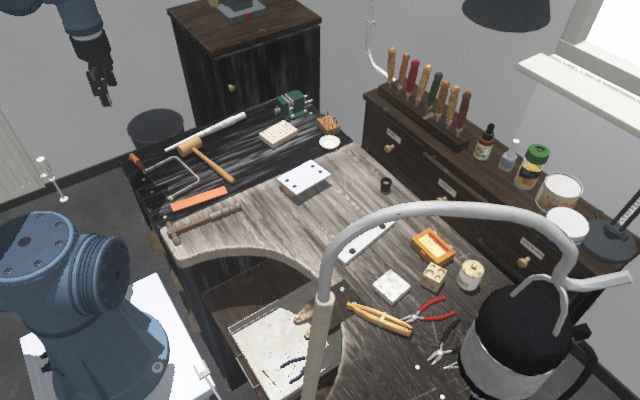

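```bash
python3 - <<'E'
from h import *
a=cv2.imread('pics/t1.png')[130:230,240:400];cv2.imwrite('pics/t1c.png',cv2.resize(a,(800,500),interpolation=cv2.INTER_CUBIC))
s=cv2.imread('pics/s1.png')[140:280,260:420];cv2.imwrite('pics/s1c.png',cv2.resize(s,(640,560),interpolation=cv2.INTER_CUBIC))
E
```

```text
(no output)
```

View pics/t1c.png

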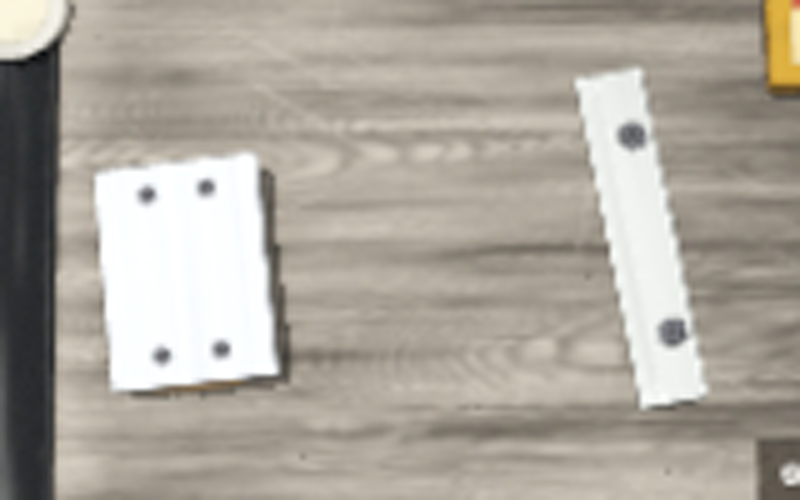

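```bash
python3 - <<'E'
from h import *
c=env.capture('top')
f=lambda u,v,z: ray(c,240+u/5-.4,130+v/5-.4,z)[:2]*1000
P=[f(u,v,.034) for u,v in [(95,172),(257,153),(278,376),(112,390)]]
R=[f(u,v,.014) for u,v in [(576,78),(643,408),(706,396),(640,68)]]
np.set_printoptions(precision=1,suppress=True)
for n,Q in (('plate',P),('rail',R)):
    Q=np.array(Q);e1=Q[1]-Q[0];print(n,Q.tolist(),Q.mean(0),[ (np.linalg.norm(Q[(i+1)%4]-Q[i]),np.degrees(np.arctan2(*(Q[(i+1)%4]-Q[i])[::-1]))) for i in range(4)])
E
```

```text
plate [[645.6225116858907, 253.4281127042226], [655.0376949910166, 166.0946523072337], [533.9960516734259, 154.87734443071366], [527.375191768513, 243.199639517997]] [590.5 204.4] [(np.float64(87.83950695206315), np.float64(-83.84686219912116)), (np.float64(121.56030360697312), np.float64(-174.70534363302076)), (np.float64(88.57010553999379), np.float64(94.28701665866032)), (np.float64(118.68888040319533), np.float64(4.943817718456161))]
rail [[699.2531033352008, -7.32507489777047], [517.2266639395639, -39.92555547502259], [523.3775469850103, -73.82625627834287], [704.4332776403954, -42.42994859929962]] [611.1 -40.9] [(np.float64(184.92272973575004), np.float64(-169.84612067602316)), (np.float64(34.45418519127975), np.float64(-79.71622811710242)), (np.float64(183.75773654198213), np.float64(9.837654399161698)), (np.float64(35.48501604103501), np.float64(98.3941498951508))]
```

```bash
python3 -m handwheel '[0,0,0.1275,43,-24,0,0, 0,0,0.1275,43,-24,0,0, 0,0,0.1275,43,-24,0,0, 0,0,0.1275,43,-24,0,0, -0.145,-0.0127,0,43,-24,-8,0, -0.145,-0.0127,0,43,-24,-8,0, -0.145,-0.0127,0,42,-24,-8,0, -0.145,-0.0127,0,42,-24,-8,0]' 40; python3 -m handwheel '[-0.145,-0.0127,0,0,0,0,0,-0.145,-0.0127,0,0,0,0,0,0,0,0,0,0,0,0]';python3 -c "
from h import *
s=env.get_state();print(s['joint_positions'],s['t'],s['orientation'],s['wrist_force'],s['ft_torque'])"
```

```text
t: 0.95
tcp_pos: [0.5794, 0.3319, 0.1999]
orientation: [-146.4, 0.1, -175.0]
wrist_force: [0.8, 1.0, 0.4]
grip_width: 0.502
finger_force: 0.0
t: 1.25
tcp_pos: [0.5747, 0.3333, 0.1916]
orientation: [-129.6, -0.7, -174.8]
wrist_force: [-1.3, 0.3, -2.6]
grip_width: 0.499
finger_force: 0.0
[ 37.73817319  46.77363662  58.60355228 -41.67456552 103.71176918
 -57.09651778] 1.25 [-129.55763132   -0.65082944 -174.81703252] [-1.3167645   0.29412886 -2.56567865] [ 0.36495722  0.1285708  -0.00877221]
```

```bash
python3 -m handwheel '[0,0,0,3,-16,-31,0.2, 0,0,0,3,-16,-31,0.2, 0,0,0,2,-16,-31,0.2, 0,0,0,2,-17,-31,0.2, 0,0,0,0,0,0,0.2, 0,0,0,0,0,0,0.2]'; python3 - <<'E'
from h import *
c=cap('top','t2.png');d=cap('scene','s2.png')
s=env.get_state();print(s['tcp_pos'],s['orientation'])
a=c['color'][140:240,230:330];b=d['color'][130:230,250:350]
cv2.imwrite('pics/2.png',np.hstack([cv2.resize(k,(400,400),interpolation=cv2.INTER_CUBIC) for k in (a,b)]))
E
```

```text
t: 1.85
tcp_pos: [0.5877, 0.2675, 0.0766]
orientation: [-130.1, -0.0, -175.0]
wrist_force: [-0.0, 0.8, 1.4]
grip_width: 0.4
finger_force: 0.0
[0.5887727  0.26908632 0.07832747] [-130.12937896    0.21415425 -174.94760487]
```

View pics/2.png

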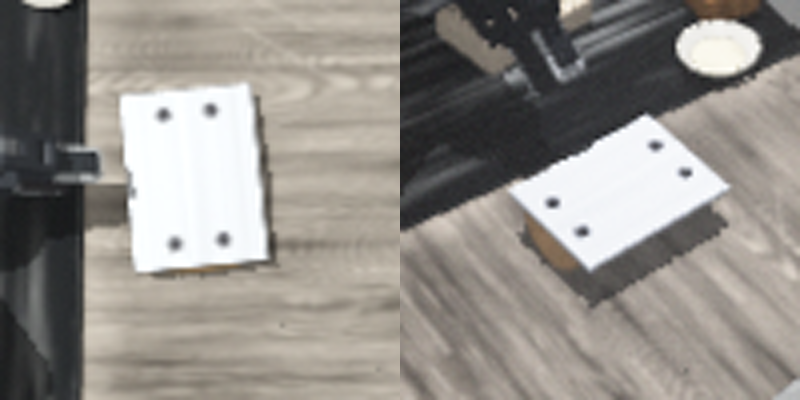

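```bash
python3 -m handwheel '[0,0,0,-2,0,-12,0.2, 0,0,0,1,-15,-13,0.2, 0,0,0,1,-15,-13,0.2, 0,0,0,0,-16,-13,0.2, 0,0,0,0,0,0,0.2]'; python3 - <<'E'
from h import *
c=cap('top','t3.png');d=cap('scene','s3.png')
s=env.get_state();print(s['tcp_pos'],s['orientation'],s['wrist_force'])
a=c['color'][140:240,230:330];b=d['color'][130:230,250:350]
cv2.imwrite('pics/3.png',np.hstack([cv2.resize(k,(400,400),interpolation=cv2.INTER_CUBIC) for k in (a,b)]))
E
```

```text
t: 2.45
tcp_pos: [0.5861, 0.2203, 0.0226]
orientation: [-129.9, -0.2, -175.0]
wrist_force: [0.1, 0.9, -0.3]
grip_width: 0.398
finger_force: 0.0
[0.58751204 0.22233833 0.02469723] [-1.29990662e+02 -6.09870414e-03 -1.74956559e+02] [-0.10700937 -0.01164148  1.36780294]
```

View pics/3.png

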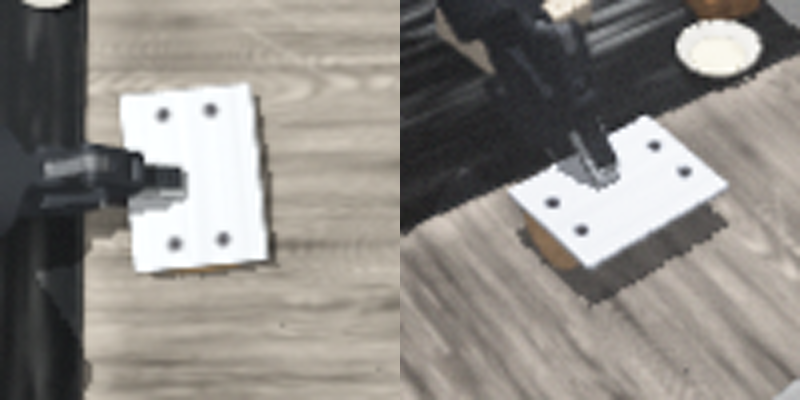

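```bash
python3 -m handwheel '[0,0,0,0,-4,5,0.2, 0,0,0,1,-4,5,0.2, 0,0,0,1,-4,6,0.3, 0,0,0,1,-4,6,0.5, 0,0,0,0,0,2,0.8, 0,0,0,0,0,1,1, 0,0,0,0,0,0,1, 0,0,0,0,0,0,1]' 60; python3 - <<'E'
from h import *
c=cap('top','t4.png');d=cap('scene','s4.png')
s=env.get_state();print(s['tcp_pos'],s['orientation'],s['wrist_force'],s['grip_width'],s['finger_force'])
a=c['color'][140:240,230:330];b=d['color'][130:230,250:350]
cv2.imwrite('pics/4.png',np.hstack([cv2.resize(k,(400,400),interpolation=cv2.INTER_CUBIC) for k in (a,b)]))
E
```

```text
t: 3.35
tcp_pos: [0.5909, 0.2058, 0.0498]
orientation: [-129.9, 0.0, -174.9]
wrist_force: [1.1, 0.2, 3.6]
grip_width: 0.047
finger_force: 61.4
[0.59082639 0.20578027 0.04973714] [-1.29937011e+02  1.28267910e-02 -1.74934793e+02] [1.80177217 0.53438668 3.76144868] 0.05016460029504668 61.49132966995239
```

View pics/4.png

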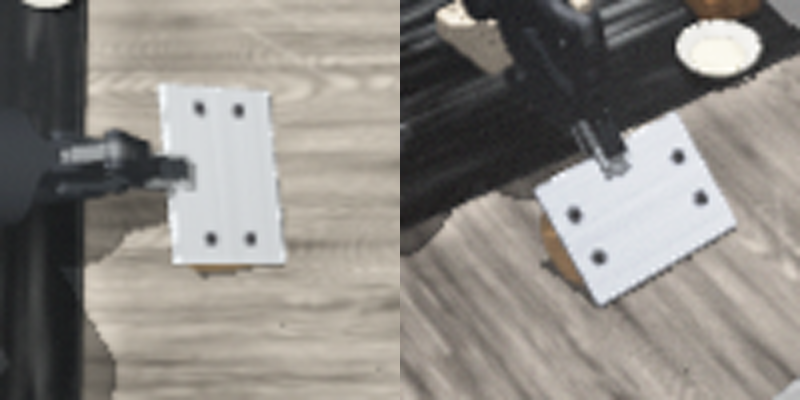

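```bash
python3 -m handwheel '[0,0,0.044,0,0,40,1, 0,0,0.044,0,0,40,1, 0.135,0.0238,0,0,-8,0,1, 0.135,0.0238,0,0,-8,0,1, 0.135,0.0238,0,0,-8,0,1, 0.135,0.0238,0,0,-8,0,1, 0.135,0.0238,0,0,-8,0,1, 0.135,0.0238,0,0,-8,0,1]' 80; python3 -m handwheel '[0.135,0.0238,0,0,-9,0,1, 0.135,0.0238,0,0,-9,0,1, 0.135,0.0238,0,0,-9,0,1, 0.135,0.0238,0,0,-9,0,1, 0.135,0.0238,0,0,-9,0,1, 0.135,0.0238,0,0,-9,0,1, 0.135,0.0238,0,0,-9,0,1, 0.135,0.0238,0,0,-8,0,1]';  python3 -m handwheel '[0,0,0,0,0,0,1,0,0,0,0,0,0,1]'; python3 - <<'E'
from h import *
c=cap('top','t5.png');d=cap('scene','s5.png')
s=env.get_state();print(s['joint_positions'],s['tcp_pos'],s['orientation'],s['wrist_force'],s['grip_width'],s['finger_force'])
a=c['color'][120:270,230:380];b=d['color'][100:250,250:400]
cv2.imwrite('pics/5.png',np.hstack([cv2.resize(k,(400,400),interpolation=cv2.INTER_CUBIC) for k in (a,b)]))
E
```

```text
t: 4.25
tcp_pos: [0.5899, 0.1579, 0.1294]
orientation: [-177.4, 0.1, -169.9]
wrist_force: [-0.5, -0.3, -3.0]
grip_width: 0.043
finger_force: 81.5
t: 5.05
tcp_pos: [0.5905, 0.0855, 0.129]
orientation: [119.8, 0.1, -170.1]
wrist_force: [-0.4, -1.0, -2.1]
grip_width: 0.041
finger_force: 81.7
t: 5.25
tcp_pos: [0.5898, 0.0865, 0.1275]
orientation: [120.1, -0.1, -170.1]
wrist_force: [-0.3, -0.2, -2.3]
grip_width: 0.043
finger_force: 81.7
[ -26.29305405   39.39240458   85.08688121   44.68940619   97.85200245
 -138.02977174] [0.59057436 0.08740897 0.12983274] [ 1.20212559e+02  1.40117608e-01 -1.69935471e+02] [ 0.36991137  0.30709212 -2.1026912 ] 0.03921165588143578 81.74733281135559
```

View pics/5.png

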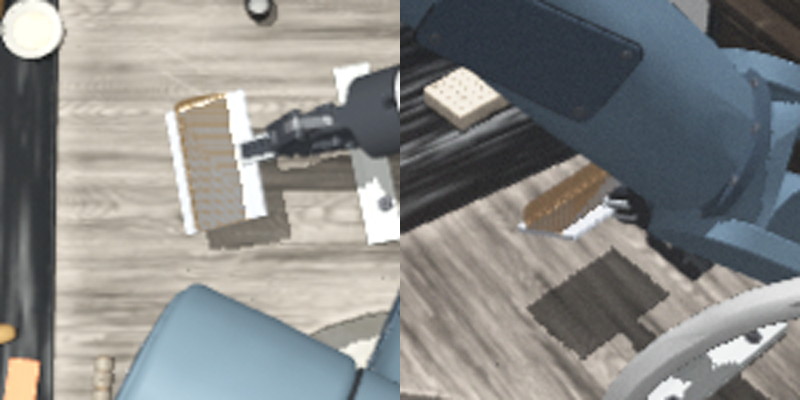

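```bash
python3 -m handwheel '[0.05,0.009,0,0,0,-30,1, 0.05,0.009,0,0,0,-30,1, 0,0,0,0,0,-20,1, 0,0,0,0,0,-7,1, 0,0,0,0,0,0,1]'; python3 -m handwheel '[0,0,0,0,0,-3,1, 0,0,0,0,0,0,1]';  python3 -m handwheel '[0,0,0,0,0,-3,1, 0,0,0,0,0,0,1]'
```

```text
t: 5.85
tcp_pos: [0.5905, 0.0876, 0.0429]
orientation: [114.3, 0.1, -169.9]
wrist_force: [0.2, -0.1, -1.6]
grip_width: 0.037
finger_force: 81.8
t: 6.05
tcp_pos: [0.5912, 0.0866, 0.0407]
orientation: [114.4, 0.2, -170.0]
wrist_force: [0.0, 0.4, -2.0]
grip_width: 0.043
finger_force: 81.8
t: 6.25
tcp_pos: [0.5906, 0.0865, 0.0366]
orientation: [114.3, 0.1, -170.0]
wrist_force: [-0.3, -0.5, -3.5]
grip_width: 0.037
finger_force: 81.8
```

```bash
python3 -m handwheel '[0,0,0,0,0,-2,1, 0,0,0,0,0,0,1]'; python3 -m handwheel '[0,0,0,0,0,-1.5,1, 0,0,0,0,0,0,1]'
```

```text
t: 6.45
tcp_pos: [0.5903, 0.0866, 0.0342]
orientation: [114.2, 0.1, -170.0]
wrist_force: [-0.2, 0.1, -3.3]
grip_width: 0.041
finger_force: 81.8
t: 6.65
tcp_pos: [0.5905, 0.0865, 0.033]
orientation: [114.2, 0.1, -170.0]
wrist_force: [0.0, -0.4, 0.1]
grip_width: 0.04
finger_force: 82.0
```

```bash
python3 -m handwheel '[0,0,0,0,0,0,0.9, 0,0,0,0,0,0,0.8, 0,0,0,0,0,0,0.7, 0,0,0,0,0,0,0.6, 0,0,0,1.5,-9,3,0.6, 0,0,0,1.5,-9,3,0.6, 0,0,0,1.5,-9,3,0.6, 0,0,0,1.5,-9,3,0.6]';python3 -m handwheel '[0,0,0,2,-15,25,0.6,0,0,0,0,0,40,0.6, 0,0,0,0,0,40,0.6,-0.14,-0.024,0,0,0,20,0.6,-0.14,-0.024,0,0,0,0,0.6,0,0,0,0,0,0,0.6]'; python3 - <<'E'
from h import *
c=cap('top','t6.png');d=cap('scene','s6.png')
s=env.get_state();print(s['tcp_pos'],s['orientation'],s['wrist_force'],s['grip_width'],s['finger_force'])
a=c['color'][130:230,240:400];b=d['color'][130:230,250:410]
cv2.imwrite('pics/6.png',np.vstack([cv2.resize(k,(480,300),interpolation=cv2.INTER_CUBIC) for k in (a,b)]))
E
```

```text
t: 7.45
tcp_pos: [0.5967, 0.0495, 0.045]
orientation: [114.3, 0.1, -170.0]
wrist_force: [0.4, 0.2, -0.4]
grip_width: 0.198
finger_force: 0.0
t: 8.05
tcp_pos: [0.6003, 0.0356, 0.1744]
orientation: [130.9, 0.4, -169.9]
wrist_force: [0.0, -0.9, 0.4]
grip_width: 0.199
finger_force: 0.0
[0.5982317  0.03567952 0.17031898] [ 1.30412631e+02  1.87968284e-02 -1.69969437e+02] [ 0.47798484 -0.69229392  0.6557797 ] 0.19990198590723754 0.0
```

View pics/6.png

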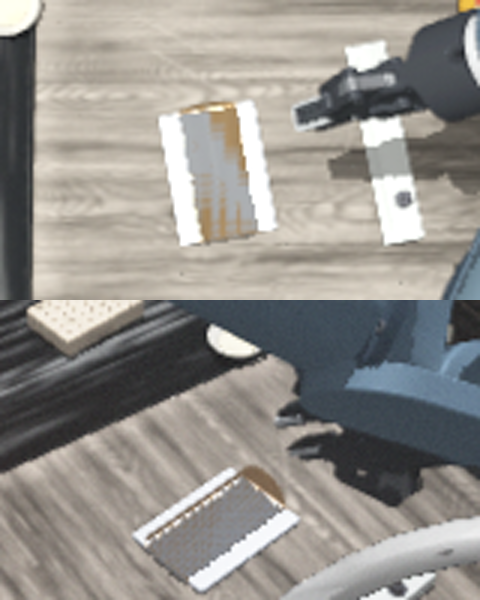

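```bash
cat > m.py <<'E'
from h import *
# plate pose: hull of the white plate strips near a world guess, corners taken to z=6 mm
def plate(c,x0,x1,y0,y1):
    g=cv2.cvtColor(c['color'],cv2.COLOR_BGR2HSV); m=((g[...,2]>215)&(g[...,1]<40)).astype(np.uint8)
    M=np.zeros_like(m);pp=np.array([proj(c,(x,y,.006)) for x,y in [(x0,y0),(x1,y0),(x1,y1),(x0,y1)]]).astype(int)
    cv2.fillConvexPoly(M,pp,1);v,u=np.nonzero(m&M)
    Q=np.array([ray(c,a,b,.006)[:2]*1000 for a,b in zip(u,v)],np.float32)
    return cv2.minAreaRect(Q)
E
python3 - <<'E'
from m import *
c=env.capture('top');c['color']=cv2.imread('pics/t6.png')
print(plate(c,.50,.68,.04,.19))
f=lambda u,v,z: ray(c,240+u/3-.33,130+v/3-.33,z)[:2]*1000
Q=np.array([f(*p,.006) for p in [(160,116),(253,101),(275,230),(182,245)]]);print(Q,Q.mean(0))
E
```

```text
((599.1587524414062, 115.5947494506836), (157.35238647460938, 148.9115447998047), 0.28952792286872864)
[[638.2752643  162.66071073]
 [651.2714901   77.50709648]
 [532.29829877  58.74853901]
 [519.49375555 142.80374363]] [585.33470218 110.43002246]
```

```bash
python3 -m handwheel '[-0.142,-0.025,0,-3,20,0,-1, -0.142,-0.025,0,-3,20,0,-1, -0.142,-0.025,0,-3,20,0,-1, -0.142,-0.025,0,-3,20,0,-1, 0,0,-0.143,0,20,0,-1, 0,0,-0.143,0,20,0,-1, 0,0,-0.143,0,10,0,-1, 0,0,-0.143,0,10,0,-1]'; python3 -m handwheel '[0,0,-0.143,0,0,0,-1,0,0,-0.143,0,0,0,-1,0,0,-0.143,0,0,0,-1,0,0,-0.143,0,0,0,-1,0,0,-0.143,0,0,0,-1,0,0,-0.143,0,0,0,-1,0,0,-0.142,0,0,0,-1,0,0,0,0,0,0,-1]'
```

```text
t: 9.0
tcp_pos: [0.5849, 0.1757, 0.1663]
orientation: [163.6, -0.5, 156.8]
wrist_force: [-0.5, 0.6, 0.7]
grip_width: 1.001
finger_force: 0.0
t: 9.8
tcp_pos: [0.5848, 0.1755, 0.1663]
orientation: [164.0, -0.1, 99.8]
wrist_force: [0.2, 0.4, 1.0]
grip_width: 0.996
finger_force: 0.0
```

```bash
python3 -m handwheel '[-0.0243,0.1375,0,-4,-3,-30,-1,-0.0243,0.1375,0,-4,-3,-40,-1, 0,0,0,-2,-2,-40,-1, 0,0,0,0,0,-35,-1, 0,0,0,0,0,0,-1]'; python3 -m handwheel '[0,0,0,0,0,-10,-1, 0,0,0,0,0,-10,-1, 0,0,0,0,0,0,-1]';python3 -c "
from h import *
s=env.get_state();print(s['joint_positions'],s['tcp_pos'],s['orientation'])"
```

```text
t: 10.3
tcp_pos: [0.5704, 0.1663, 0.017]
orientation: [-179.5, -0.2, 100.1]
wrist_force: [-0.8, -0.4, -0.6]
grip_width: 1.002
finger_force: 0.0
t: 10.6
tcp_pos: [0.5764, 0.1676, 0.0048]
orientation: [179.6, -0.0, 100.0]
wrist_force: [-0.8, -0.4, 0.6]
grip_width: 1.003
finger_force: 0.0
[ 4.86340826e+00  2.98785050e+01  9.58144302e+01  6.24458369e-02
  5.38915381e+01 -5.13564467e+00] [0.57644736 0.16755561 0.00484486] [ 1.79581618e+02 -1.33184718e-02  9.99624842e+01]
```

```bash
python3 -m handwheel '[0,0,0,0,0,-5,-1, 0,0,0,1.4,-8,0,-1, 0,0,0,1,-6,0,-1, 0,0,0,1,-6,0,-1, 0,0,0,1.4,-8,0,-1, 0,0,0,1.4,-8,0,-1, 0,0,0,1.4,-8,0,-1, 0,0,0,0,0,0,-1]'; python3 -m handwheel '[0,0,0,1.4,-8,0,-1, 0,0,0,1.4,-8,0,-1, 0,0,0,1.4,-8,0,-1, 0,0,0,1.4,-8,0,-1, 0,0,0,1.4,-8,0,-1, 0,0,0,0,0,0,-1]'; python3 - <<'E'
from h import *
c=cap('top','t7.png');d=cap('scene','s7.png')
s=env.get_state();print(s['tcp_pos'],s['orientation'],s['wrist_force'],s['grip_width'],s['finger_force'])
a=c['color'][130:230,240:400];b=d['color'][140:300,290:430]
cv2.imwrite('pics/7.png',np.vstack([cv2.resize(a,(480,300),interpolation=cv2.INTER_CUBIC) ,cv2.resize(b[10:110],(480,300),interpolation=cv2.INTER_CUBIC)]))
E
```

```text
t: 11.4
tcp_pos: [0.5845, 0.1223, 0.0]
orientation: [179.5, 0.0, 99.9]
wrist_force: [0.7, -0.2, -0.4]
grip_width: 1.004
finger_force: 0.0
t: 12.0
tcp_pos: [0.5912, 0.0821, -0.0003]
orientation: [179.6, 0.1, 99.9]
wrist_force: [-0.8, -0.1, -0.3]
grip_width: 1.003
finger_force: 0.0
[ 5.90798833e-01  8.28137488e-02 -5.69436679e-04] [1.79616669e+02 3.40297176e-02 9.98844118e+01] [ 0.76040989  0.09628522 -0.8042507 ] 1.0021519325612065 0.0
```

View pics/7.png

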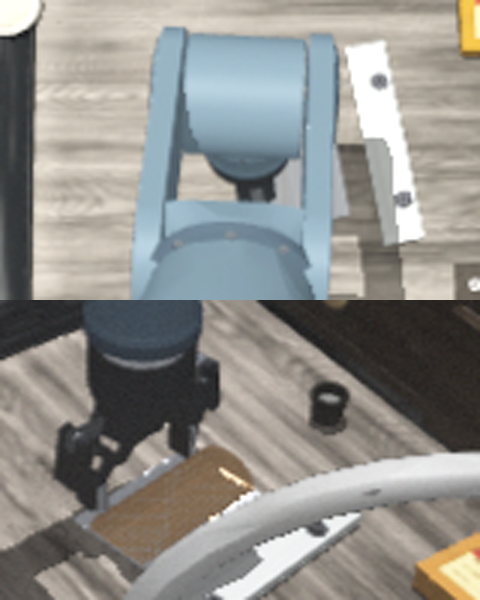

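```bash
python3 -m handwheel '[0,0,0,1,-6,0,-1, 0,0,0,1,-6,0,-1, 0,0,0,1,-6,0,-1, 0,0,0,1,-6,0,-1, 0,0,0,0,0,0,-1]'; python3 -m handwheel '[0,0,0,0.5,-3,0,-1, 0,0,0,0,0,0,-1]';python3 -m handwheel '[0,0,0,0.5,-3,0,-1, 0,0,0,0,0,0,-1]'; python3 -m handwheel '[0,0,0,0.35,-2,0,-1, 0,0,0,0,0,0,-1]'
```

```text
t: 12.6
tcp_pos: [0.5953, 0.0585, -0.0001]
orientation: [179.6, 0.0, 99.9]
wrist_force: [-0.0, -0.2, 0.2]
grip_width: 1.006
finger_force: 0.0
t: 12.8
tcp_pos: [0.5956, 0.0563, -0.0001]
orientation: [179.6, 0.0, 99.9]
wrist_force: [-0.5, -0.1, 0.6]
grip_width: 0.999
finger_force: 0.0
t: 13.0
tcp_pos: [0.596, 0.0535, -0.0002]
orientation: [179.6, 0.0, 99.9]
wrist_force: [0.6, -0.3, -0.4]
grip_width: 1.004
finger_force: 0.2
t: 13.2
tcp_pos: [0.5964, 0.0515, -0.0002]
orientation: [179.6, 0.0, 99.9]
wrist_force: [-0.2, -0.2, -0.3]
grip_width: 0.999
finger_force: 0.4
```

```bash
for i in 1; do :; done; python3 -m handwheel '[0,0,0,0.35,-2,0,-1, 0,0,0,0,0,0,-1]'|egrep 'tcp|wrist|finger'; python3 -m handwheel '[0,0,0,0.3,-1.5,0,-1, 0,0,0,0,0,0,-1]'|egrep 'tcp|wrist|finger'; python3 -m handwheel '[0,0,0,0.3,-1.5,0,-1, 0,0,0,0,0,0,-1]'|egrep 'tcp|wrist|finger'
```

```text
tcp_pos: [0.5967, 0.0495, -0.0002]
wrist_force: [-0.3, 0.9, -1.2]
finger_force: 0.5
tcp_pos: [0.597, 0.048, -0.0002]
wrist_force: [0.2, 1.6, -0.1]
finger_force: 0.5
tcp_pos: [0.597, 0.0473, -0.0003]
wrist_force: [-0.8, 4.2, 1.2]
finger_force: 2.4
```

```bash
python3 -m handwheel '[0,0,0,0.2,-1.2,0,-1, 0,0,0,0,0,0,-1]'|egrep 'tcp|wrist|finger'; python3 -m handwheel '[0,0,0,0.2,-1.2,0,-1, 0,0,0,0,0,0,-1, 0,0,0,0,0,0,-1]'|egrep 'tcp|wrist|finger|ori'; python3 -c "
from h import *
s=env.get_state();print(s['ft_torque'])"
```

```text
tcp_pos: [0.597, 0.0471, -0.0002]
wrist_force: [-1.9, 8.5, 2.1]
finger_force: 4.5
tcp_pos: [0.597, 0.047, -0.0003]
orientation: [179.6, -0.2, 99.9]
wrist_force: [-1.7, 13.8, 3.0]
finger_force: 6.6
[2.00450045 0.16168441 0.15521019]
```

```bash
python3 -m handwheel '[0,0,0,-1.7,10,0,-1, 0,0,0,-1.7,10,4,0, 0,0,0,0,0,8,1, 0,0,0,0,0,0,1, 0,0,0,0,0,0,1, 0,0,0,0,0,0,1]' 30; python3 -m handwheel '[0,0,0,1.2,-7,0,1, 0,0,0,0.8,-5,0,1, 0,0,0,0.5,-3,0,1, 0,0,0,0.2,-1,0,1, 0,0,0,0,0,0,1]'; python3 -m handwheel '[0,0,0,0.35,-2,0,1, 0,0,0,0,0,0,1]'
```

```text
t: 14.9
tcp_pos: [0.5945, 0.0637, 0.0119]
orientation: [179.6, 0.0, 99.9]
wrist_force: [0.1, -0.3, -1.0]
grip_width: 0.145
finger_force: 0.0
t: 15.4
tcp_pos: [0.5969, 0.048, 0.0116]
orientation: [179.6, -0.0, 99.9]
wrist_force: [-0.4, 0.6, 0.1]
grip_width: 0.003
finger_force: 0.1
t: 15.6
tcp_pos: [0.5969, 0.0477, 0.0117]
orientation: [179.6, -0.1, 99.9]
wrist_force: [-0.9, 6.4, 0.8]
grip_width: 0.005
finger_force: 3.3
```

```bash
python3 -m handwheel '[0,0,0,0.35,-2,0,1, 0,0,0,0.35,-2,0,1, 0,0,0,0,0,0,1, 0,0,0,0,0,0,1]'|egrep 'tcp|wrist'; python3 -m handwheel '[0,0,0,-0.7,4,0,1, 0,0,0,-1.4,8,0,1, 0,0,0,-3,18,10,1, 0,0,0,0,10,45,1, 0,0,0,-10,30,35,1, 0,0,0,-25,40,10,1, 0,0,0,-25,40,0,1, 0,0,0,-25,40,0,1]'|egrep 'tcp|wrist';  python3 -m handwheel '[0,0,0,-25,40,0,1, 0,0,0,-25,40,0,1, 0,0,0,-25,40,0,1, 0,0,0,-25,40,0,1, 0,0,0,0,0,0,1]'|egrep 'tcp|wrist'; python3 - <<'E'
from h import *
c=cap('top','t8.png');d=cap('scene','s8.png')
a=c['color'][130:230,280:400];b=d['color'][160:260,290:410]
cv2.imwrite('pics/8.png',np.hstack([cv2.resize(a,(600,500),interpolation=cv2.INTER_CUBIC)[:,:600]]))
E
```

```text
tcp_pos: [0.597, 0.0473, 0.0117]
wrist_force: [-1.5, 20.9, 3.6]
tcp_pos: [0.5076, 0.2333, 0.1128]
wrist_force: [0.4, -0.1, -0.3]
tcp_pos: [0.4046, 0.3962, 0.1119]
wrist_force: [-0.3, -0.1, -0.2]
```

View pics/8.png

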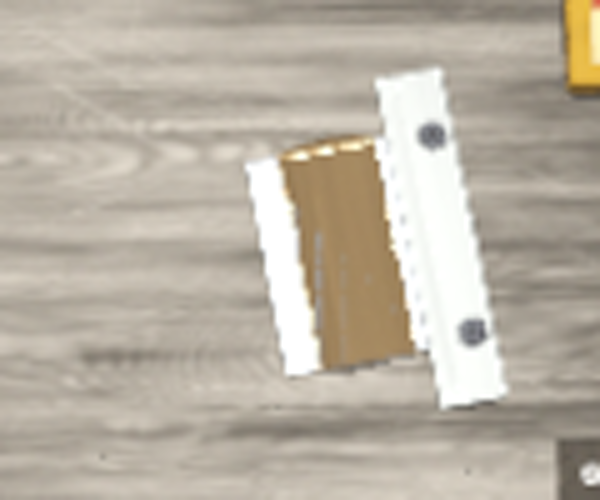

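```bash
python3 - <<'E'
from h import *
c=env.capture('top');g=cv2.imread('pics/t8.png').min(2).astype(float)
def edge(p,q,z,n=40):
    # sub-pixel half-level crossing along rows near the line p-q (crop px)
    p,q=[np.array([280+a/5-.4,130+b/5-.4]) for a,b in (p,q)];L=[]
    for v in range(int(np.ceil(p[1]+3)),int(q[1]-3)):
        u0=p[0]+(q[0]-p[0])*(v-p[1])/(q[1]-p[1]);us=np.arange(int(u0)-4,int(u0)+6);r=g[v,us];h=(r[:2].mean()+r[-3:].mean())/2
        k=np.nonzero((r[:-1]<h)&(r[1:]>=h))[0]
        if len(k):k=k[0];L.append(ray(c,us[k]+(h-r[k])/(r[k+1]-r[k]),v,z)[:2]*1000)
    L=np.array(L);b=np.polyfit(L[:,0],L[:,1],1);print(len(L),np.degrees(np.arctan(b[0])),np.std(L[:,1]-np.polyval(b,L[:,0])));return b
P=edge((247,162),(286,376),.006);R1=edge((376,80),(381,140*.8),.014) if 0 else edge((422,370*.86),(440,408),.014) if 0 else None
def right(p,q,z):
    global g; g=255-g; b=edge(p,q,z); g=255-g; return b
R=right((442,68),(507,396),.014)
x=602;print((np.polyval(P,x)-np.polyval(R,x))*np.cos(np.arctan(R[0])))
E
```

```text
36 9.883185318740145 0.5234907069327008
50 10.186411670217977 0.8409758160046585
114.28960924023495
```

```bash
python3 -c "
from workcell import env
print(env.close_job())"
```

```text
the job is handed in; nothing more can be done
None
```

The saddle is turned over onto its base plate with the hump up, and pushed under the rail lip until it met a firm stop. It measures square to the rail within about 0.3°, the gripper is clear of it, and I never moved to touch the bystander items. The job was handed in at about 18 s and returned no verdict.

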